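# Pin the counter carousel and bring the red jar to the front

### The job

Take the orange-handled retaining pin out of the socket in the blue chip tray and push it fully home through the holes in the two stacked ears of the jar carousel (green tray above, grey turntable below). Then swing the carousel round by the pin's handle until the red-lidded jar stands right at the front, in line with the white stripe on the black foot, and finish holding it still there: the program ends with the pin's handle still gripped, the pin fully home and the carousel at rest. Leave the two dice, the tumbler and the ashtray where they are.

Things in the scene. Friction and masses are not known exactly. Their poses are not given: they have to be found in the camera images.
- pin: Loose upright retaining pin, 60 g. Origin: centre of its bottom tip; z up along it. From the tip: steel shank 10 mm dia, 0-32 mm, chamfered; collar 24 mm dia, 32-36 mm; orange handle, cylinder 18 mm dia, 36-96 mm. Starts in the chip tray's socket, a hole 13 mm wide, mouth 36 mm above the table; the collar rests on it, tip 4 mm above the table. Lift over 32 mm to clear it.
- pin_hole (a point): Centre of the hole's mouth on the green ear's top, 46 mm above the table, 112 mm from the axis; turns along. Vertical round hole 13 mm wide, chamfered, through the green ear (10 mm thick), a 2 mm gap and the grey ear (10 mm), which turn as one. Pin home: collar on green ear, tip 32 mm below this point. Ears 44 mm square, 135 degrees clockwise (from above) from the red jar, between two white ones.
- carousel (a joint): Turn of the carousel about its vertical axis, rad, counter-clockwise seen from above; 0 (or a whole turn, 6.283): red jar exactly at the front. Starts between 0.7 and 5.58; may be turned either way (stops at -7 and 7). Turns easily (0.03 Nm friction), no spring or detent.
- red_jar (a point): Centre of the top of the red lid (58 mm diameter), 66 mm above the table, 60 mm from the axis; turns with the carousel. The red jar is one of four short round jars fixed on the green tray (95 mm radius), the others have white lids; all tops are 66 mm above the table.
- front_station (a point): Fixed point where the centre of the red lid must be: 60 mm from the axis towards the front, 66 mm above the table.
- carousel_base: Black fixed foot of the carousel, 160 mm diameter, 22 mm high. Origin: on the turning axis at table height. Its own -x axis points to the front, where a tongue 36 mm wide and 8 mm high with a white stripe reaches 165 mm out from the axis. The foot's place and direction vary. A steel hub stands 66 mm high on the axis.
- chip_tray: Blue plastic chip tray, heavy, does not move, about 196 mm long along its x, 90 mm wide, 30 mm high, with rows of chips. Origin at table height; the centre of the 46 mm square, 36 mm high socket block that holds the pin is 73 mm from it along its own -x.
- die_a: White acrylic die, 20 mm, loose bystander; origin at its underside.
- die_b: White acrylic die, 20 mm, loose bystander; origin at its underside.
- tumbler: Glass tumbler standing upside down, 72 mm wide at the table, 95 mm high, loose bystander; origin at the centre of its underside.
- ashtray: White ceramic ashtray, round, 100 mm wide, 32 mm high, loose bystander; origin at the centre of its underside.
- tile_case: Black mahjong tile case 300 x 200 x 55 mm, fixed, with its lid propped open on its +y side to about 245 mm high; to the robot's left. Origin at the centre of its underside.

How it is judged:
By the outcome, as a careful person would: the job done as asked, in the order asked, and still so for the second after the job is handed in, while the arm keeps its last pose, push and grip.
It also fails if it takes over 56 s, if anything falls off the work surface, if the arm or the gripper's body presses on something with over 40 N, if the wrist force passes 120 N, or if a joint passes its speed limit or range.

### The arm

A 6-joint arm with a two-finger parallel gripper is mounted at the origin on the work surface. World frame = base frame: x ahead of the robot, y to its left, z up, the work surface at z = 0. Lengths are in m, angles in rad, forces in N, time in s.
With the tool pointing down it reaches from about 0.35 to 0.875 m from the base axis. Payload 15.5 kg.
Tool frame: the origin (TCP) lies at the centre of the arm's flange, where the gripper is bolted on; the fingertips stand 173 mm ahead of it and the grasp point (between the pads) lies 155 mm ahead of it; z points along the fingers, y is the direction in which the jaws open and shut (so a half turn about z gives the same grasp; the last joint's range is limited). The gripper opens to 85 mm and grips with 20 to 120 N. Pads are 22 mm wide; open, the fingers measure 114 mm over their backs; the gripper's body (76 mm by 85 mm) begins 54 mm behind the grasp point. The pads swing forward as they close: fully open they stand 13 mm farther back than shut.
Start: joints at [1.018, 0.494, 1.345, -0, 1.302, -0.096], TCP at [0.276, 0.561, 0.405] pointing down, gripper open.
Joint ranges: [-2.91, 2.91], [-0.82, 2.16], [0.22, 2.67], [-1.22, 4.37], [0.12, 2.79], [-3.08, 3.08]. Speed limits (rad/s): [1.89, 1.89, 2.57, 3.01, 3.01, 3.01].

### API

Orientations are given as a unit quaternion [w, x, y, z].
In Python, from station import ctrl gives the robot as it stands. Calls block until the motion is done:
- ctrl.move_to(position, orientation): joint-space move of the TCP to a pose.
- ctrl.move_linear(position, velocity=0.15, frame=None, stop_force=None): straight line of the TCP; frame=None keeps the orientation; velocity is the mean speed in m/s. With stop_force (N) it stops when the force on the tool has changed by that much, and returns True; else False.
- ctrl.set_joints(angles): joint-space move.
- ctrl.move_gripper(opening): finger opening in m; the grip force is fixed at half the most; returns when the fingers have stopped.
- ctrl.pause(seconds).
- ctrl.ik(position, orientation): joint angles nearest the present ones, or None.
- ctrl.snapshot(name): name is "scene" or "top"; returns a dict with "img" (384x512x3 uint8, blue, green, red), "vfov" (degrees; the focal length in pixels is half the picture's height over the tangent of half this angle, whatever the lens; pixels are square), "cx", "cy" (the principal point, pixels), "k1" (the pictures are not rectified: a ray, as slopes to the right and down, at radius r is drawn at 1 + k1 r^2 times it, then the intrinsics apply), "view" (4x4, takes a point from world to camera coordinates). Camera axes: x right, y down, z forward; pixel columns grow to the right and rows downward; lengths in m; the calibration is good to about 2 mm. A picture is of the moment at which its call begins. There is no depth.
A pose or a line that the arm cannot do raises ctrl.PlanningError and nothing moves.
- ctrl.hand_in(): hands the job in, once; it reports no verdict.
Trained networks look in the newest picture that a camera, given by its name, has taken for a name from the list of things; names that differ only in an ending like _2 or _b are one class to them, and where a whole thing is asked for, a point or a joint stands for the part that bears it (a point fixed in the world has none). Each returns a list of dicts, best first, with "conf" (0 to 1); they miss things now and then, are a little off and sometimes report something else, mostly with a low value. They report only what shows in the picture. A call takes as long as a camera call.
- ctrl.outline_of(camera, query): "region" (384x512 bool, what is visible of it) and "pixel" ([column, row] in pixels, amid what is visible of it).
Readings, each from a call of its own:
- ctrl.get_clock(): time.
- ctrl.get_qpos(): joint angles.
- ctrl.get_joint_vel(): joint speeds.
- ctrl.get_tau(): joint torques, N m.
- ctrl.get_ee_pos(): TCP position.
- ctrl.get_orientation(): TCP orientation.
- ctrl.get_contact_force(): force on the tool from outside, world axes, zero at the start.
- ctrl.get_ft_torque(): the same for the moment, N m.
- ctrl.get_finger_gap(): finger opening in m.
Only numpy, scipy, OpenCV 4.12 (cv2) and the standard library are available. Lean on these libraries where they do the work, as an engineer would, in place of code of your own. Each camera call takes 0.05 s, during which the arm holds its last target.

## Working session

There is one attempt and no reset: what is moved stays moved. The work goes in short steps, each a Python script; the robot and the scene stay as the last script left them, time stands still between calls to the robot, and variables do not carry over. Pictures are saved under pics/ and viewed, and the job is handed in when it is done.

```bash
ls; mkdir -p pics
python3 - <<'E'
from station import ctrl
import cv2, numpy as np
for n in ("scene","top"):
    s=ctrl.snapshot(n); cv2.imwrite(f"pics/{n}0.png",s["img"]); print(n,s["vfov"],s["cx"],s["cy"],s["k1"]); print(np.round(s["view"],4))
    for q in ["pin","pin_hole","red_jar","carousel_base","chip_tray","carousel","tumbler","ashtray","die_a"]:
        try:
            r=ctrl.outline_of(n,q); print(q,[(round(d["conf"],2),np.round(d["pixel"],1).tolist(),int(d["region"].sum())) for d in r[:4]])
        except Exception as e: print(q,e)
print(ctrl.get_clock(),ctrl.get_orientation(),ctrl.get_ee_pos())
E
```

```text
pics
scene 46.4477668884008 253.38053916832982 186.26436357461924 -0.04105460732654609
[[ 0.889   0.4573 -0.0227 -0.5505]
 [ 0.2663 -0.5567 -0.7869 -0.0274]
 [-0.3725  0.6935 -0.6167  1.3241]
 [ 0.      0.      0.      1.    ]]
pin [(0.66, [136.2, 318.6], 301)]
pin_hole [(0.19, [307.8, 276.5], 1409)]
red_jar [(0.84, [246.0, 201.5], 3373)]
carousel_base [(0.91, [246.8, 199.6], 3524)]
chip_tray [(0.93, [181.3, 345.1], 4592)]
carousel [(0.68, [245.9, 200.8], 3330), (0.25, [246.2, 200.3], 3487)]
tumbler [(0.65, [306.8, 277.7], 1463), (0.42, [314.9, 102.6], 9985)]
ashtray [(0.89, [132.5, 249.8], 999)]
die_a [(0.57, [229.5, 153.6], 55), (0.53, [217.1, 159.5], 37)]
top 52.99407925383741 248.43159311057653 188.8778838356286 -0.011560132458193616
[[-0.0268 -0.9994 -0.0217  0.1182]
 [-0.9969  0.0283 -0.0739  0.5769]
 [ 0.0745  0.0197 -0.997   1.1145]
 [ 0.      0.      0.      1.    ]]
pin [(0.66, [404.0, 198.7], 77), (0.45, [308.0, 116.8], 603)]
pin_hole [(0.9, [249.9, 200.5], 3556)]
red_jar [(0.91, [248.7, 198.7], 3471)]
carousel_base [(0.61, [246.4, 201.2], 3792)]
chip_tray [(0.8, [393.0, 170.0], 1994), (0.3, [246.1, 198.9], 3600)]
carousel [(0.93, [247.4, 200.8], 3621)]
tumbler [(0.84, [308.0, 115.9], 558), (0.49, [249.7, 198.5], 3549)]
ashtray [(0.63, [340.5, 247.9], 898), (0.63, [193.9, 264.7], 49)]
die_a [(0.48, [178.1, 260.7], 43), (0.48, [192.4, 266.5], 49)]
1.0 [-8.97662861e-06  2.26907662e-01  9.73916276e-01  1.67879485e-05] [0.27622786 0.56065185 0.40469112]
```

Run:
```python
import cv2
a=cv2.imread("pics/top0.png"); cv2.imwrite("pics/top0c.png",cv2.resize(a[90:300,150:430],None,fx=2.8,fy=2.8,interpolation=cv2.INTER_CUBIC))
a=cv2.imread("pics/scene0.png"); cv2.imwrite("pics/scene0c.png",cv2.resize(a[:,:],None,fx=1.55,fy=1.55,interpolation=cv2.INTER_CUBIC))
```

```text
(no output)
```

View pics/top0c.png

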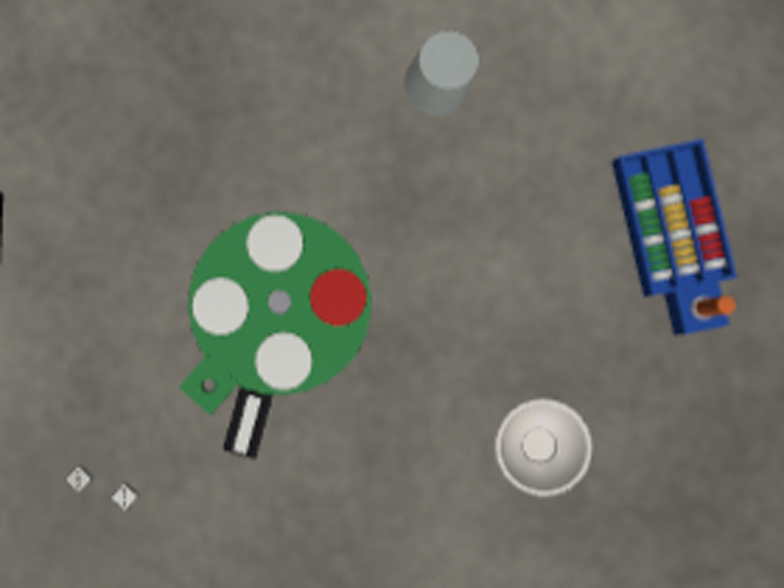

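View pics/scene0c.png

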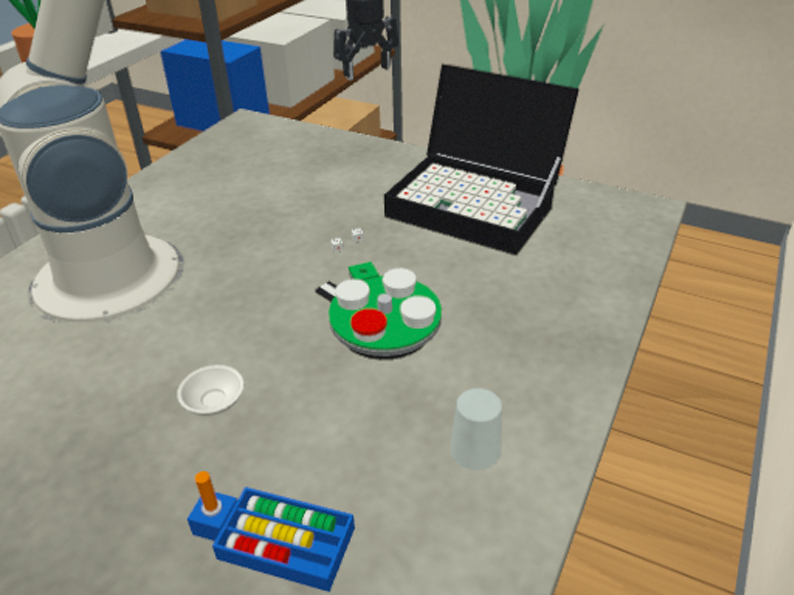

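The top view shows the carousel hub near px (250,198), the red lid to its right at (271,196) and the pin hole lower left at (224,228). The stripe points down-left from about (240,233) to (237,251), and the pin is at about (402,199). Next I'll measure these in metric units.

```bash
cat > h.py <<'E'
import numpy as np, cv2
from station import ctrl
def snap(n):
    s=ctrl.snapshot(n); s["f"]=192/np.tan(np.radians(s["vfov"])/2); s["view"]=np.array(s["view"]); return s
def cal(s):
    K=np.array([[s["f"],0,s["cx"]],[0,s["f"],s["cy"]],[0,0,1.]]); return K,np.array([s["k1"],0,0,0.])
def proj(s,P):
    K,D=cal(s); V=s["view"]; P=np.atleast_2d(np.asarray(P,float))
    return cv2.projectPoints(P.reshape(-1,1,3),cv2.Rodrigues(V[:3,:3])[0],V[:3,3],K,D)[0].reshape(-1,2)
def onplane(s,px,z):
    K,D=cal(s); V=s["view"]
    n=cv2.undistortPoints(np.atleast_2d(np.asarray(px,float)).reshape(-1,1,2),K,D).reshape(-1,2)
    R=V[:3,:3]; c=-R.T@V[:3,3]; d=np.c_[n,np.ones(len(n))]@R
    return c+d*((z-c[2])/d[:,2])[:,None]
def comps(mask,minA=8):
    n,l,st,ce=cv2.connectedComponentsWithStats(mask.astype(np.uint8)); 
    return [(int(st[i,4]),ce[i],l==i) for i in range(1,n) if st[i,4]>=minA]
E
python3 - <<'E'
from h import *
for n in ("top","scene"):
    s=snap(n); img=s["img"].astype(int); hsv=cv2.cvtColor(s["img"],cv2.COLOR_BGR2HSV).astype(int)
    B,G,R=img[...,0],img[...,1],img[...,2]
    red=(R>110)&(G<60)&(B<60); white=(hsv[...,1]<35)&(hsv[...,2]>165)
    orange=(hsv[...,0]>4)&(hsv[...,0]<16)&(hsv[...,1]>140)&(hsv[...,2]>90)
    green=(hsv[...,0]>45)&(hsv[...,0]<80)&(hsv[...,1]>110)
    print(n)
    for nm,m,z in (("red",red,.066),("white",white,.066),("orange",orange,.1),("green",green,.05)):
        for a,c,l in comps(m,15):
            if 130<c[0]<430 and 90<c[1]<340:
                print(nm,a,np.round(c,1),np.round(onplane(s,c,z)[0],4))
E
```

```text
top
red 48 [400.5 164.9] [ 0.6327 -0.3312  0.066 ]
red 36 [403.7 177.2] [ 0.5973 -0.3383  0.066 ]
red 296 [270.2 195.7] [0.5555 0.0402 0.066 ]
white 95 [133.3 167. ] [0.6492 0.4306 0.066 ]
white 308 [247.7 176.4] [0.6125 0.1025 0.066 ]
white 91 [133. 177.] [0.6202 0.4315 0.066 ]
white 86 [132.6 186.8] [0.5921 0.4326 0.066 ]
white 304 [228.2 198.8] [0.55   0.1596 0.066 ]
white 82 [132.3 196.8] [0.5634 0.4338 0.066 ]
white 90 [131.7 206.6] [0.5355 0.4357 0.066 ]
white 314 [250.9 218.5] [0.4927 0.0967 0.066 ]
white 93 [130.6 226.8] [0.4783 0.4389 0.066 ]
white 82 [237.9 241.1] [0.4302 0.135  0.066 ]
white 657 [343.2 246.3] [ 0.4082 -0.1593  0.066 ]
white 25 [177.8 260.8] [0.3796 0.3055 0.066 ]
white 32 [193.9 267.2] [0.3605 0.2604 0.066 ]
orange 41 [407.5 199. ] [ 0.5341 -0.3322  0.1   ]
green 55 [378.6 156.4] [ 0.661 -0.276  0.05 ]
green 53 [381.7 168.8] [ 0.625  -0.2828  0.05  ]
green 1966 [247.  201.1] [0.5429 0.1066 0.05  ]
green 44 [384.9 181.3] [ 0.5887 -0.2902  0.05  ]
scene
red 295 [237.5 207.5] [0.5604 0.0322 0.066 ]
white 58 [269.1  97.3] [0.3769 0.5942 0.066 ]
white 82 [182.9
[... 2281 characters left out ...]
19  0.066 ]
white 96 [211.9 305.3] [ 0.6561 -0.2453  0.066 ]
white 330 [252.5 327. ] [ 0.7497 -0.2538  0.066 ]
white 17 [221.1 315.4] [ 0.684  -0.2575  0.066 ]
white 40 [162.1 323.8] [ 0.594  -0.3236  0.066 ]
white 27 [136.7 328.5] [ 0.5574 -0.3535  0.066 ]
white 40 [179.6 328.8] [ 0.6297 -0.3177  0.066 ]
white 38 [197.5 333.2] [ 0.6649 -0.3107  0.066 ]
white 41 [155.6 336.1] [ 0.5991 -0.3506  0.066 ]
orange 160 [133.5 319. ] [ 0.5599 -0.3556  0.1   ]
green 336 [237.9 181.5] [0.5002 0.1424 0.05  ]
green 1085 [249.2 208.4] [0.579  0.0576 0.05  ]
green 125 [171.2 326.2] [ 0.604  -0.3121  0.05  ]
green 128 [188.8 330.9] [ 0.6401 -0.3056  0.05  ]
green 147 [207.8 336. ] [ 0.6782 -0.2988  0.05  ]
```

Run:
```python
from h import *
from scipy.optimize import least_squares
S={n:snap(n) for n in ("top","scene")}
px={}
for n,s in S.items():
    hsv=cv2.cvtColor(s["img"],cv2.COLOR_BGR2HSV).astype(int)
    o=(hsv[...,0]>3)&(hsv[...,0]<18)&(hsv[...,1]>120)&(hsv[...,2]>50)
    for a,c,l in comps(o,15):
        if (n=="top" and 390<c[0]<425 and 185<c[1]<215) or (n=="scene" and 120<c[0]<150 and 290<c[1]<345):
            ys,xs=np.where(l); print(n,a,c,xs.min(),xs.max(),ys.min(),ys.max(),onplane(s,c,.070)); px[n]=c
r=least_squares(lambda P:np.concatenate([proj(S[n],P)[0]-px[n] for n in S]),[.53,-.33,.07]); print("tri",r.x,r.fun)
s=S["top"]
for n,x0,y0,w,h,k in (("top",385,180,45,40,16),("top",205,205,50,60,12),("scene",110,290,60,60,12),("scene",190,155,80,60,10)):
    c=S[n]["img"][y0:y0+h,x0:x0+w]; cv2.imwrite(f"pics/z_{n}_{x0}.png",cv2.resize(c,None,fx=k,fy=k,interpolation=cv2.INTER_NEAREST))
# hole: dark px within green ear
g=cv2.cvtColor(s["img"],cv2.COLOR_BGR2GRAY).astype(float)
print(np.round(g[222:235,217:232]).astype(int))
hp=proj(s,[.4698,.1749,.046])[0]; print("pred hole",hp, proj(S["scene"],[.4698,.1749,.046]))
hsv=cv2.cvtColor(s["img"],cv2.COLOR_BGR2HSV).astype(int)
m=((hsv[...,1]<60)&(hsv[...,2]>120)); m[:,:225]=0;m[:,250:]=0;m[:229]=0;m[258:]=0
for a,c,l in comps(m,30):
    ys,xs=np.where(l); P=onplane(s,np.c_[xs,ys],.008)[:,:2]; mu=P.mean(0); u=np.linalg.svd(P-mu)[2][0]; d=P-mu
    print("stripe",a,c,mu,u,(d@u).min(),(d@u).max()); v=mu-[.5526,.0995]; print(np.degrees(np.arctan2(v[1],v[0])),np.degrees(np.arctan2(u[1],u[0])))
```

```text
top 71 [405.5915493  198.94366197] 399 412 196 202 [[ 0.53561312 -0.33858548  0.07      ]]
scene 223 [132.65470852 316.05829596] 126 139 304 329 [[ 0.53520938 -0.33682238  0.07      ]]
tri [ 0.53596863 -0.33767629  0.07154509] [-0.12091455 -0.14411228 -0.12895992 -0.00320792]
[[111 107 101  98  98  99  98  98  99  98  98  98  99  98  98]
 [108 101  98  98  98  98  98  98  98  98  98  98  98  98  98]
 [101  98  98  98  98  98  97  95  96  99  98  98  99  99  98]
 [ 98  99  98  98  98  93 100 109 103  93  98  99  99  98  98]
 [ 98  98  98  98  94  76 111 115 110  94  92  98  98  98  99]
 [ 98  98  98  97  87  68 114 113 112  99  88  98  98  98  98]
 [ 98  98  98  98  92  61  96 111 110  91  90  98  98  99  98]
 [ 99  98  98  98  98  71  70  88  89  83  96  98  98  98  98]
 [ 98  98  98  98  98  92  86  82  91  92  98  98  98  97  92]
 [104  98  98  98  98  98  98  95  98  99  98  98  98  92  94]
 [113 107  98  98  98  98  98  98  98  99  98  98  98  93 107]
 [115 113 106 101  99  98  98  98  98  99  98  98  97 108 113]
 [114 114 112 110 100  98  98  98  98  98  99 104 108 113 113]]
pred hole [224.01643339 227.18872926] [[233.97305741 173.35967771]]
stripe 98 [237.79591837 241.        ] [0.42713587 0.13816797] [-0.95949928  0.28171106] -0.03015204529081604 0.03053713349394751
162.8707316192758 163.6376471881736
```

```bash
cat >> h.py <<'E'
def quat(th):  # jaw direction angle th (deg), tool down
    p=np.radians((th+90)/2); return [0.,float(np.cos(p)),float(np.sin(p)),0.]
GP=.155
E
python3 - <<'E'
from h import *
for th in (137.7,-42.3):
    for P in ([.536,-.3377,.084+GP],[.4698,.1749,.2+GP],[.4698,.1749,.25],[.5526,.2115,.25],[.651,.152,.25]):
        print(th,P,np.round(ctrl.ik(P,quat(th)),2) if ctrl.ik(P,quat(th)) is not None else None)
E
```

```text
137.7 [0.536, -0.3377, 0.239] [-0.66  0.69  1.48 -0.    0.97 -3.06]
137.7 [0.4698, 0.1749, 0.355] [ 0.24  0.38  1.71 -0.    1.05 -2.17]
137.7 [0.4698, 0.1749, 0.25] [ 0.24  0.54  1.81 -0.    0.79 -2.17]
137.7 [0.5526, 0.2115, 0.25] [ 0.26  0.63  1.58 -0.    0.92 -2.14]
137.7 [0.651, 0.152, 0.25] [ 0.14  0.72  1.38 -0.    1.05 -2.26]
-42.3 [0.536, -0.3377, 0.239] [-0.66  0.69  1.48 -0.    0.97  0.08]
-42.3 [0.4698, 0.1749, 0.355] [ 0.24  0.38  1.71 -0.    1.05  0.98]
-42.3 [0.4698, 0.1749, 0.25] [ 0.24  0.54  1.81 -0.    0.79  0.98]
-42.3 [0.5526, 0.2115, 0.25] [ 0.26  0.63  1.58 -0.    0.92  1.  ]
-42.3 [0.651, 0.152, 0.25] [ 0.14  0.72  1.38 -0.    1.05  0.88]
```

Run:
```python
from h import *
q=quat(-42.3)
ctrl.move_linear([.276,.561,.5],velocity=.2)
ctrl.move_to([.536,-.3377,.42],q)
ctrl.move_linear([.536,-.3377,.084+GP],velocity=.15,stop_force=8)
print(ctrl.get_ee_pos(),ctrl.get_contact_force())
ctrl.move_gripper(0.0); print(ctrl.get_finger_gap(),ctrl.get_contact_force(),ctrl.get_clock())
for n in ("top","scene"):
    s=snap(n); cv2.imwrite(f"pics/g_{n}.png",s["img"])
    x,y=(355,150) if n=="top" else (80,230)
    cv2.imwrite(f"pics/gc_{n}.png",cv2.resize(s["img"][y:y+110,x:x+110],None,fx=5,fy=5))
print(ctrl.get_clock())
```

```text
[ 0.53624209 -0.33786753  0.23984256] [0.32371453 0.41760512 1.50693679]
0.01674374152380048 [-1.76241801  0.58758395  3.90636404] 7.1
7.2
```

View pics/gc_scene.png

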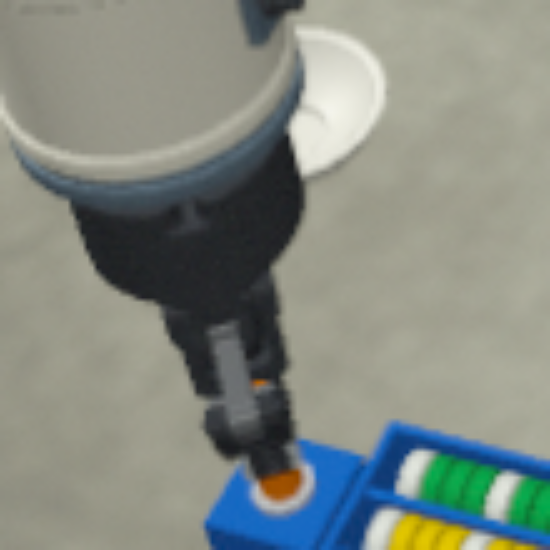

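The scene crop shows the fingers closed on the handle at about full-image px (136,315), with the collar still on the socket. The finger gap is 16.7 mm. I'll lift and carry it over the hole.

Run:
```python
from h import *
q=quat(-42.3)
ctrl.move_linear([.53624,-.33787,.30],velocity=.06)
print(ctrl.get_contact_force(),ctrl.get_finger_gap())
ctrl.move_linear([.53624,-.33787,.40],velocity=.2)
ctrl.move_to([.4698,.1749,.36],q)
ctrl.move_linear([.4698,.1749,.298],velocity=.1)
print(ctrl.get_ee_pos(),ctrl.get_contact_force(),ctrl.get_finger_gap())
T=ctrl.get_ee_pos()
for n in ("top","scene"):
    s=snap(n); 
    p=proj(s,[[T[0],T[1],.062],[.4698,.1749,.046],[.5526,.0995,.066]]); print(n,p)
    x,y=p[0].astype(int)-[40,40]; c=cv2.resize(s["img"][y:y+80,x:x+80],None,fx=7,fy=7,interpolation=cv2.INTER_CUBIC)
    cv2.imwrite(f"pics/h_{n}.png",c)
    print(x,y)
print(ctrl.get_clock())
```

```text
[-0.5783532  -0.6659534  -1.56105997] 0.016435315795118494
[0.47005348 0.1748524  0.29833994] [ 0.37963302  0.37021183 -1.31602224] 0.016531792619204642
top [[223.55171542 227.24123318]
 [224.01643339 227.18872926]
 [249.31884224 197.33916176]]
183 187
scene [[233.75847836 168.71765419]
 [233.97305741 173.35967771]
 [247.44853711 191.1288614 ]]
193 128
11.7583
```

View pics/h_scene.png

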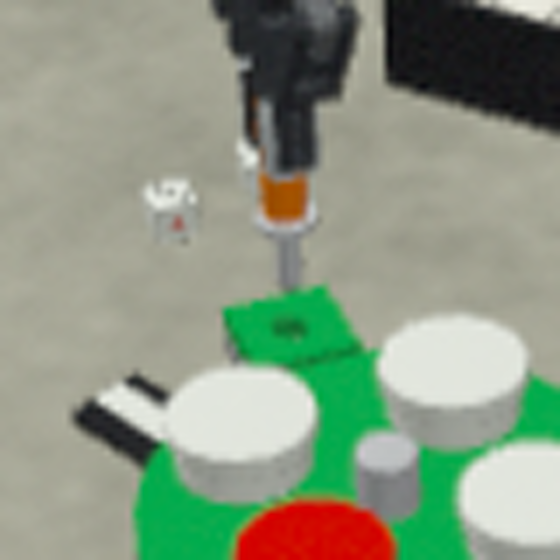

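View pics/h_top.png

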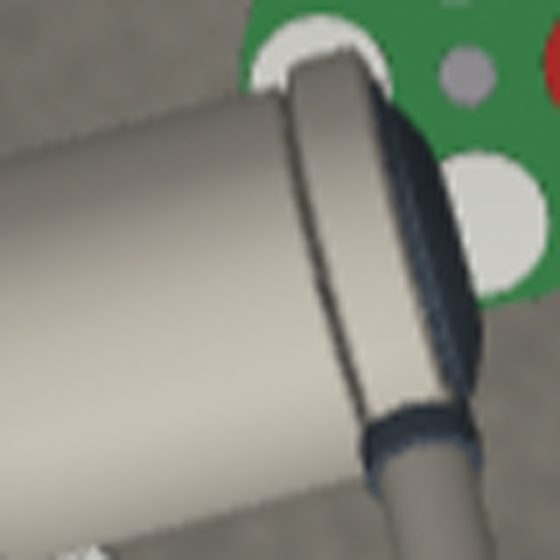

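The scene crop shows the shank straight, with its tip at about px (233.7,169.3) and the hole at about (234,174.3). I'll check that hole more precisely.

Run:
```python
from h import *
s=snap("scene")
g=s["img"][166:182,224:246]; print(g[...,1]); 
img=s["img"].copy()
k=16; x0,y0=218,155
c=cv2.resize(s["img"][y0:y0+35,x0:x0+40],None,fx=k,fy=k,interpolation=cv2.INTER_CUBIC)
a=np.linspace(0,2*np.pi,40)
import itertools
for hx,hy,col in ((.4698,.1749,(0,0,255)),):
    P=np.c_[hx+.0065*np.cos(a),hy+.0065*np.sin(a),np.full(40,.046)]
    pts=((proj(s,P)-[x0,y0]+.5)*k).astype(np.int32); cv2.polylines(c,[pts],True,col,1)
    # ear outline: 44 square (radial/tangential about hole)
    t=np.radians(137.7); r=np.array([np.cos(t),np.sin(t)]); u=np.array([-r[1],r[0]])
    E=[np.r_[np.array([hx,hy])+.022*(i*r+j*u),.046] for i,j in ((1,1),(1,-1),(-1,-1),(-1,1))]
    cv2.polylines(c,[((proj(s,E)-[x0,y0]+.5)*k).astype(np.int32)],True,(255,0,0),1)
T=ctrl.get_ee_pos()
for z in (.062,.098):
    rr=.005 if z<.09 else .012
    P=np.c_[T[0]+rr*np.cos(a),T[1]+rr*np.sin(a),np.full(40,z)]
    cv2.polylines(c,[((proj(s,P)-[x0,y0]+.5)*k).astype(np.int32)],True,(255,0,255),1)
cv2.imwrite("pics/hz.png",c)
```

```text
[[163 161 160 162 164 162 161 161 151 122 133 133 153 166 164 161 158 157
  157 160 158 161]
 [162 162 164 166 165 165 163 162 152 122 133 134 154 166 163 161 159 158
  157 160 160 162]
 [162 163 166 167 167 167 165 163 150 121 127 136 158 166 165 165 160 162
  163 164 166 164]
 [164 165 166 166 166 166 165 166 164 137 126 151 171 171 172 170 166 165
  166 169 169 167]
 [164 165 166 167 165 165 165 169 169 171 172 172 171 172 173 171 169 166
  167 169 168 168]
 [161 165 168 170 171 172 172 173 171 172 173 171 172 171 173 171 171 169
  165 166 167 167]
 [156 168 172 172 172 172 172 171 168 169 167 169 171 172 170 172 172 172
  166 165 167 168]
 [160 148 172 172 172 171 171 168 149 145 144 148 159 170 173 173 172 172
  170 167 167 169]
 [161 133 168 171 171 172 171 160 127 121 111 110 138 169 171 172 173 171
  172 169 169 169]
 [165 140 145 168 172 172 171 167 127 124 122 120 128 166 171 170 171 172
  172 170 173 171]
 [164 132 129 151 172 171 172 171 167 160 151 156 162 171 172 172 172 171
  171 167 167 172]
 [162 124 136 147 168 171 173 172 172 171 172 171 171 171 171 167 166 163
  161 140 149 170]
 [165 144 121 124 148 171 171 172 171 171 171 166 165 163 160 142 142 133
  132 134 155 172]
 [170 169 123 137 147 173 174 171 166 161 160 140 140 123 131 142 151 155
  172 172 172 172]
 [192 198 186 198 196 195 196 189 174 146 137 143 152 155 172 171 170 173
  172 172 171 172]
 [230 229 229 229 229 229 228 228 227 208 195 179 172 171 171 173 172 171
  171 172 172 171]]
```

View pics/hz.png

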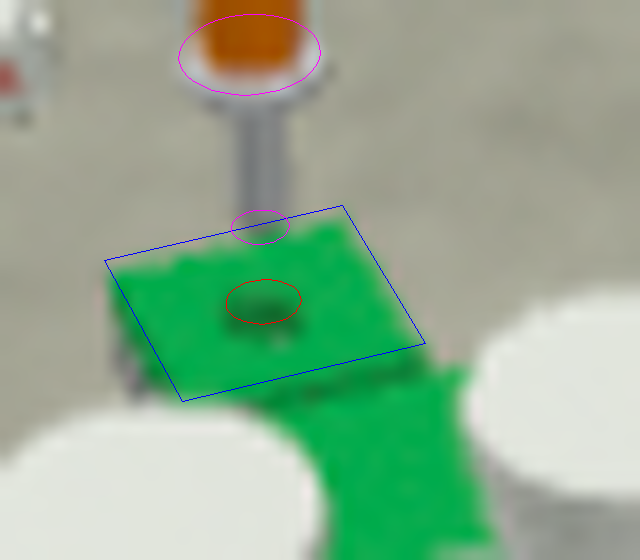

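Run:
```python
from h import *
from scipy.optimize import minimize
a=np.linspace(0,2*np.pi,60)
for n in ("top","scene"):
    s=snap(n) ; s["img"]=cv2.imread(f"pics/{n}0.png"); G=s["img"].astype(float)
    hsv=cv2.cvtColor(s["img"],cv2.COLOR_BGR2HSV)
    lum=cv2.GaussianBlur(cv2.cvtColor(s["img"],cv2.COLOR_BGR2LAB).astype(np.float32),(0,0),.7)
    th=-87.3
    def rim(p):
        out=[]
        for k in range(4):
            t=np.radians(p[2]+90*k); c=[p[0]+.06*np.cos(t),p[1]+.06*np.sin(t)]
            out.append([np.c_[c[0]+r*np.cos(a),c[1]+r*np.sin(a),np.full(60,.066)] for r in (.0275,.0305)])
        return out
    def cost(p):
        t=0
        for i,o in rim(p):
            pi,po=proj(s,i).astype(np.float32),proj(s,o).astype(np.float32)
            vi=cv2.remap(lum,pi[:,0],pi[:,1],cv2.INTER_LINEAR); vo=cv2.remap(lum,po[:,0],po[:,1],cv2.INTER_LINEAR)
            t-=np.minimum(np.linalg.norm(vi-vo,axis=-1),60).mean()
        return t
    r=minimize(cost,[.5526,.0985,-87.3],method="Nelder-Mead",options=dict(initial_simplex=[[.5526,.0985,-87.3],[.5566,.0985,-87.3],[.5526,.1025,-87.3],[.5526,.0985,-84]],xatol=1e-5,fatol=1e-4))
    p=r.x; t=np.radians(p[2]-135); print(n,p,r.fun,"hole",p[0]+.112*np.cos(t),p[1]+.112*np.sin(t))
```

```text
top [  0.55260313   0.09966223 -87.23923496] -157.34841918945312 hole 0.4696845548009343 0.17495173238206388
scene [  0.55496272   0.09584564 -86.79636991] -124.67570495605469 hole 0.4714646806148517 0.17049198455537617
```

The direct scene comparison (pin against ear) puts the hole 3–4 mm nearer that camera than the top view does. I'll shift most of the way and probe by force.

Run:
```python
from h import *
print(ctrl.move_linear([.4712,.1718,.298],velocity=.05))
hit=ctrl.move_linear([.4712,.1718,.270],velocity=.03,stop_force=4)
T=ctrl.get_ee_pos(); print(hit,T,ctrl.get_contact_force(),ctrl.get_finger_gap(),"tip",T[2]-.2358,ctrl.get_clock())
s=snap("scene"); k=16;x0,y0=218,155
cv2.imwrite("pics/i1.png",cv2.resize(s["img"][y0:y0+35,x0:x0+40],None,fx=k,fy=k,interpolation=cv2.INTER_CUBIC))
```

```text
False
True [0.47083853 0.1717812  0.27482974] [-0.36598172  0.13199908 -1.29174739] 0.01644316049281354 tip 0.039029743342350987 12.875
```

View pics/i1.png

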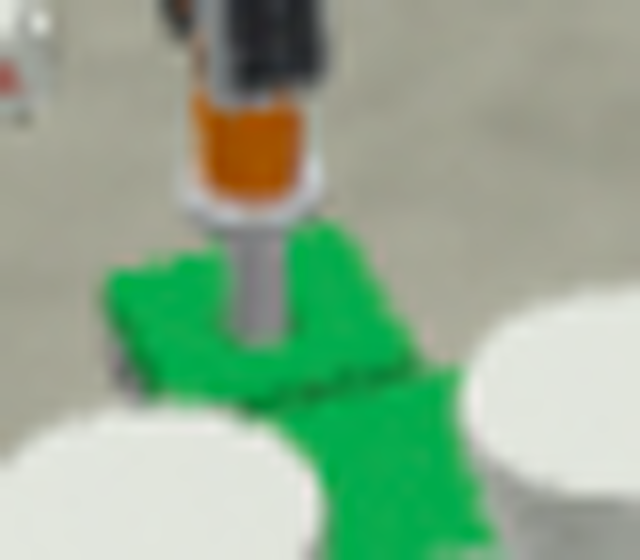

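The shank now stands in the hole at crop (258,340), about 7 mm deep, with almost no force. I'll continue downward.

Run:
```python
from h import *
for i in range(6):
    T=ctrl.get_ee_pos()
    hit=ctrl.move_linear([T[0],T[1],.246],velocity=.025,stop_force=10)
    T=ctrl.get_ee_pos(); print(hit,np.round(T,4),np.round(ctrl.get_contact_force(),2),np.round(ctrl.get_ft_torque(),2),"tip",round(T[2]-.2358,4),ctrl.get_clock())
    if not hit or T[2]<.252: break
    ctrl.pause(.1)
s=snap("scene"); k=16;x0,y0=218,155
cv2.imwrite("pics/i2.png",cv2.resize(s["img"][y0:y0+35,x0:x0+40],None,fx=k,fy=k,interpolation=cv2.INTER_CUBIC))
```

```text
True [0.4709 0.1719 0.2491] [-0.96  0.64  9.15] [0.19 0.14 0.02] tip 0.0133 13.8917
```

View pics/i2.png

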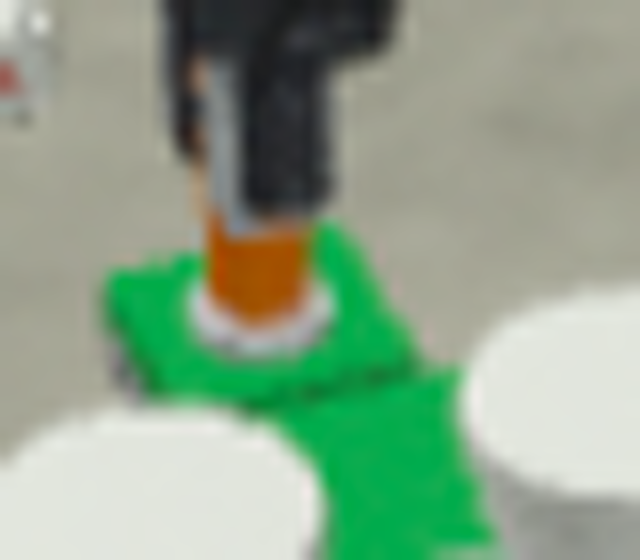

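The collar is seated on the green ear at crop (260,335), the force is 9 N and the TCP height matches fully home. I'll swing clockwise in short arcs and correct the radius from the force.

```bash
cat > swing.py <<'E'
from h import *
def swing(C,dr,a1,z,steps,v=.04,log=True):
    T=np.array(ctrl.get_ee_pos()); a0=np.degrees(np.arctan2(T[1]-C[1],T[0]-C[0])); r=np.hypot(*(T[:2]-C))
    for a in np.linspace(a0,a1,steps+1)[1:]:
        t=np.radians(a); e=np.array([np.cos(t),np.sin(t)])
        hit=ctrl.move_linear(list(C+r*e)+[z],velocity=v,stop_force=25)
        F=np.array(ctrl.get_contact_force()); T=np.array(ctrl.get_ee_pos()); Fr=F[:2]@e; Ft=F[:2]@[-e[1],e[0]]
        if log: print(round(a,1),"r %.4f Fr %.1f Ft %.1f Fz %.1f z %.4f"%(r,Fr,Ft,F[2],T[2]),hit,round(ctrl.get_clock(),2))
        if hit: return False
        if abs(Fr)>2: r+=np.clip(.00015*(Fr-2*np.sign(Fr)),-.0006,.0006)
    return True
E
python3 - <<'E'
from swing import *
swing(np.array([.554,.0975]),0,118,.2491,5)
print(ctrl.get_ee_pos(),ctrl.get_finger_gap())
E
```

```text
134.1 r 0.1115 Fr 2.4 Ft 0.3 Fz 5.8 z 0.2492 False 14.3
130.1 r 0.1116 Fr 2.0 Ft -0.7 Fz 5.8 z 0.2491 False 14.65
126.1 r 0.1116 Fr 3.3 Ft 0.1 Fz 7.7 z 0.2491 False 15.0
122.0 r 0.1118 Fr 3.2 Ft 0.1 Fz 6.5 z 0.2491 False 15.35
118.0 r 0.1120 Fr 2.8 Ft -0.9 Fz 6.0 z 0.2492 False 15.7
[0.50128359 0.19625014 0.24915348] 0.01648846761394266
```

Forces are low, so I'll continue to just short of the target and then measure.

Run:
```python
from swing import *
ok=swing(np.array([.554,.0975]),0,36,.2491,16,v=.05)
print(ctrl.get_ee_pos(),ctrl.get_finger_gap())
for n in ("top","scene"):
    s=snap(n); cv2.imwrite(f"pics/s_{n}.png",s["img"]); x,y=(190,140) if n=="top" else (180,110)
    cv2.imwrite(f"pics/sc_{n}.png",cv2.resize(s["img"][y:y+130,x:x+130],None,fx=4.5,fy=4.5,interpolation=cv2.INTER_CUBIC))
```

```text
113.0 r 0.1119 Fr 3.4 Ft -0.2 Fz 6.7 z 0.2492 False 16.05
107.8 r 0.1122 Fr 3.2 Ft -0.7 Fz 5.6 z 0.2491 False 16.4
102.7 r 0.1123 Fr 1.8 Ft -1.0 Fz 7.5 z 0.2491 False 16.75
97.6 r 0.1123 Fr -0.3 Ft -1.1 Fz 5.9 z 0.2491 False 17.1
92.4 r 0.1123 Fr 0.7 Ft -1.1 Fz 6.2 z 0.2491 False 17.45
87.3 r 0.1123 Fr 0.9 Ft -0.4 Fz 6.4 z 0.2491 False 17.8
82.2 r 0.1123 Fr 0.6 Ft -1.1 Fz 7.7 z 0.2491 False 18.15
77.0 r 0.1123 Fr 0.3 Ft -0.7 Fz 7.0 z 0.2492 False 18.5
71.9 r 0.1123 Fr 1.6 Ft -0.9 Fz 7.6 z 0.2491 False 18.85
66.8 r 0.1123 Fr 0.7 Ft -0.9 Fz 6.5 z 0.2491 False 19.2
61.7 r 0.1123 Fr 0.4 Ft -0.4 Fz 7.5 z 0.2491 False 19.55
56.5 r 0.1123 Fr 0.0 Ft -0.5 Fz 7.4 z 0.2491 False 19.9
51.4 r 0.1123 Fr -0.5 Ft -0.4 Fz 7.3 z 0.2491 False 20.25
46.3 r 0.1123 Fr -1.0 Ft 0.6 Fz 8.1 z 0.2491 False 20.6
41.1 r 0.1123 Fr -1.7 Ft -0.1 Fz 7.6 z 0.2491 False 20.95
36.0 r 0.1123 Fr -1.0 Ft -0.3 Fz 8.0 z 0.2491 False 21.3
[0.64416947 0.16314636 0.24910047] 0.016628325978697605
```

View pics/sc_top.png

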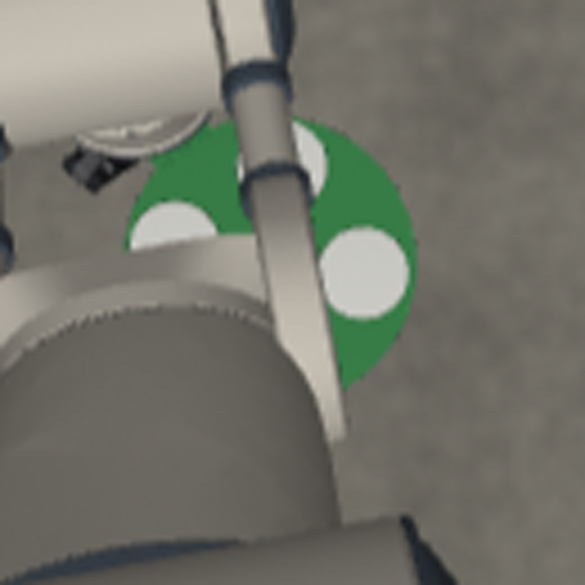

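View pics/sc_scene.png

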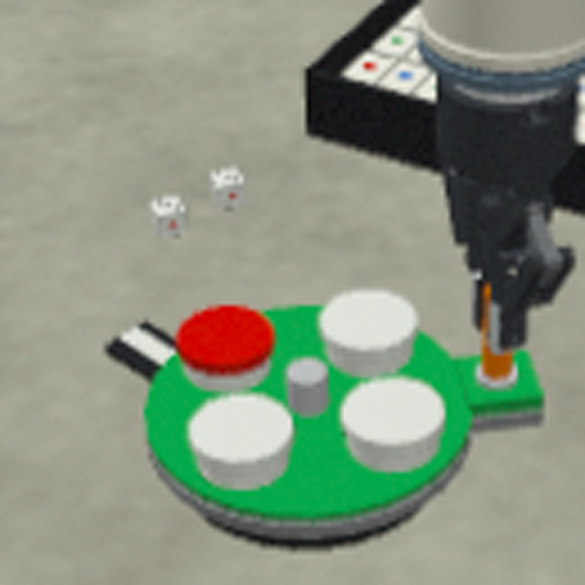

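The top view is largely covered by the arm, with only the right and top white lids fully visible. In the scene view all four lids and the stripe show: red lid at crop (225,340), stripe at (147,343). I'll fit the lids in the scene view and the stripe in both.

```bash
cat > fit.py <<'E'
from h import *
from scipy.optimize import minimize
a=np.linspace(0,2*np.pi,90)
def fit(s,img,guess,ks=range(4)):
    lum=cv2.GaussianBlur(cv2.cvtColor(img,cv2.COLOR_BGR2LAB).astype(np.float32),(0,0),.7)
    def cost(p):
        t=0
        for k in ks:
            th=np.radians(p[2]+90*k); c=[p[0]+.06*np.cos(th),p[1]+.06*np.sin(th)]
            v=[]
            for r in (.0275,.0305):
                q=proj(s,np.c_[c[0]+r*np.cos(a),c[1]+r*np.sin(a),np.full(len(a),.066)]).astype(np.float32)
                v.append(cv2.remap(lum,q[:,0],q[:,1],cv2.INTER_LINEAR))
            t-=np.minimum(np.linalg.norm(v[0]-v[1],axis=-1),60).mean()
        return t
    g=np.array(guess); best=None
    for d in (-4,0,4):
        g0=g+[0,0,d]
        r=minimize(cost,g0,method="Nelder-Mead",options=dict(initial_simplex=[g0,g0+[.004,0,0],g0+[0,.004,0],g0+[0,0,3]],xatol=1e-6,fatol=1e-4))
        if best is None or r.fun<best.fun: best=r
    return best
def stripe(s,img,C,box):
    # render-free: brightness-weighted centroid line of white stripe
    x0,x1,y0,y1=box; g=cv2.cvtColor(img,cv2.COLOR_BGR2GRAY).astype(int); m=np.zeros(g.shape,bool); m[y0:y1,x0:x1]=g[y0:y1,x0:x1]>175
    l=max(comps(m,5),key=lambda c:c[0])[2]; ys,xs=np.where(l); P=onplane(s,np.c_[xs,ys],.008)[:,:2]; mu=P.mean(0); u=np.linalg.svd(P-mu)[2][0]
    u=u*np.sign(u@(mu-C)); v=mu-C
    return l.sum(),mu,np.degrees(np.arctan2(v[1],v[0])),np.degrees(np.arctan2(u[1],u[0])),np.hypot(*v)
E
python3 - <<'E'
from fit import *
st=snap("top"); ss=snap("scene"); t0=cv2.imread("pics/top0.png"); s0=cv2.imread("pics/scene0.png")
r=fit(st,t0,[.5526,.0997,-87]); print("top0",r.x,r.fun); Ct=r.x[:2]
r=fit(ss,s0,[.555,.0958,-87]); print("scene0",r.x,r.fun); Cs=r.x[:2]
r1=fit(ss,ss["img"],[.555,.0958,171]); print("scene now",r1.x,r1.fun)
r2=fit(ss,ss["img"],[.555,.0958,171],[0,1,2]); print("scene now k012",r2.x,r2.fun)
r3=fit(st,st["img"],[.5526,.0997,171],[2]); print("top now k2",r3.x,r3.fun)
for th in (150,175,185): print(stripe(st,t0,Ct,(228,250,232,258)))
for nm,im in(("s0",s0),("s1",ss["img"])):
  print(nm,stripe(ss,im,Cs,(200,219,180,192)))
  print(cv2.cvtColor(im,cv2.COLOR_BGR2GRAY)[178:196,200:224])
E
```

```text
top0 [  0.55267182   0.09992364 -87.26912796] -157.53292846679688
scene0 [  0.55507855   0.0956221  -86.85167227] -124.56480407714844
scene now [5.55215909e-01 9.57629611e-02 1.70706738e+02] -124.96052551269531
scene now k012 [5.55250638e-01 9.55908572e-02 1.70649668e+02] -100.94755554199219
top now k2 [5.51025632e-01 9.38115681e-02 1.76557310e+02] -17.988359451293945
(np.int64(75), array([0.42674714, 0.13840302]), np.float64(163.00818153508354), np.float64(162.7590165938307), np.float64(0.13167265275702433))
(np.int64(75), array([0.42674714, 0.13840302]), np.float64(163.00818153508354), np.float64(162.7590165938307), np.float64(0.13167265275702433))
(np.int64(75), array([0.42674714, 0.13840302]), np.float64(163.00818153508354), np.float64(162.7590165938307), np.float64(0.13167265275702433))
s0 (np.int64(55), array([0.42142462, 0.1402178 ]), np.float64(161.5479253110814), np.float64(164.4355258931446), np.float64(0.140897657307342))
[[169 169 167 167 168 165 166 165 165 163 162 161 159 161 159 160 161 160
  160 162 163 162 162 163]
 [168 166 165 166 166 166 167 165 163 160 161 161 16
[... 2931 characters left out ...]
66 165 162 114  71  37  34  38  39  39  42  85 166 212 222 219 192
  112 118  76  54  67  67]
 [164 165 164 163 160 135 100  71  33  37  38  39  38  50 114 195 191 108
  108 116 110  77  50  53]
 [161 162 164 162 161 161 159 136  92  35  34  36  41  39  41  70 124 109
  111 113 135 128  91  61]
 [159 162 162 161 161 162 161 162 158 102  72  40  38  41  59  97 111 108
  110 107 126 161 137 108]
 [162 162 162 163 163 163 162 161 162 159 137  99  51  43  83 108 111 108
  113 110 118 144 155 153]
 [162 163 163 163 163 162 162 161 160 159 160 156 114  74 103 108 109 111
  110 112 110 123 146 150]
 [162 163 163 163 162 161 159 157 157 157 157 157 155 121 111 113 112 110
  112 110 110 108 120 142]]
```

```bash
cat > front.py <<'E'
from fit import *
st=snap("top"); ss=snap("scene"); t0=cv2.imread("pics/top0.png"); s1=ss["img"]
def tongue(s,img,C,r0,r1,free):
    lum=cv2.GaussianBlur(cv2.cvtColor(img,cv2.COLOR_BGR2GRAY).astype(np.float32),(0,0),.6)
    def cost(p):
        t=np.radians(p[0]); u=np.array([np.cos(t),np.sin(t)]); n=np.array([-u[1],u[0]]); rr=np.linspace(r0,r1,40); tot=0
        for sg in (1,-1):
            v=[]
            for w in (.016,.020):
                X=np.array(C)+np.outer(rr,u)+n*(sg*w+(p[1] if free else 0)); q=proj(s,np.c_[X,np.full(40,.008)]).astype(np.float32)
                v.append(cv2.remap(lum,q[:,0],q[:,1],cv2.INTER_LINEAR))
            tot+=np.abs(v[1]-v[0]).mean()
        return -tot
    best=None
    for g in (160,163,166):
        r=minimize(cost,[g,0.],method="Nelder-Mead",options=dict(initial_simplex=[[g,0],[g+2,0],[g,.003]],xatol=1e-6,fatol=1e-4))
        if best is None or r.fun<best.fun:best=r
    return best.x,best.fun
E
python3 - <<'E'
from front import *
Ct=[.55267,.09992]; Cs=[.55515,.0957]
for r0,r1 in((.11,.16),(.12,.16)):
  for fr in (0,1):
    print("top",r0,tongue(st,t0,Ct,r0,r1,fr)); print("scene",r0,tongue(ss,s1,Cs,r0,r1,fr))
E
```

```text
top 0.11 (array([ 1.63123779e+02, -1.96783447e-03]), np.float64(-98.74198913574219))
scene 0.11 (array([ 1.65714844e+02, -1.28613281e-03]), np.float64(-84.67048645019531))
top 0.11 (array([1.63922466e+02, 8.91202855e-03]), np.float64(-99.31355285644531))
scene 0.11 (array([1.64157815e+02, 3.91742849e-03]), np.float64(-84.72653198242188))
top 0.12 (array([ 1.63089600e+02, -1.00469971e-03]), np.float64(-98.45732879638672))
scene 0.12 (array([ 1.65748291e+02, -1.92059326e-03]), np.float64(-97.84408569335938))
top 0.12 (array([1.62873082e+02, 1.12401653e-02]), np.float64(-99.698486328125))
scene 0.12 (array([ 1.66683608e+02, -2.31721741e-03]), np.float64(-98.14906311035156))
```

Run:
```python
from front import *
outs=[]
for s,img,C,x0,y0 in ((st,t0,[.55267,.09992],222,222),(ss,s1,[.55515,.0957],198,174)):
    k=20; c=cv2.resize(img[y0:y0+36,x0:x0+36] if s is st else img[y0:y0+26,x0:x0+36],None,fx=k//1 if 0 else 11,fy=11,interpolation=cv2.INTER_CUBIC); k=11
    for A,col in ((163.0,(0,0,255)),(165.0,(255,128,0))):
        t=np.radians(A); u=np.array([np.cos(t),np.sin(t)]); n=np.array([-u[1],u[0]])
        for w in (.018,.0):
            X=[np.array(C)+r*u+sg*w*n for sg,r in ((1,.095),(1,.165),(-1,.165),(-1,.095))]
            q=((proj(s,np.c_[np.array(X),np.full(4,.008)])-[x0,y0]+.5)*k).astype(np.int32); cv2.polylines(c,[q],False,col,1)
    outs.append(c)
h=max(o.shape[0] for o in outs); outs=[cv2.copyMakeBorder(o,0,h-o.shape[0],0,4,0) for o in outs]
cv2.imwrite("pics/front.png",np.hstack(outs)[:,:800])
```

```text
(no output)
```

View pics/front.png

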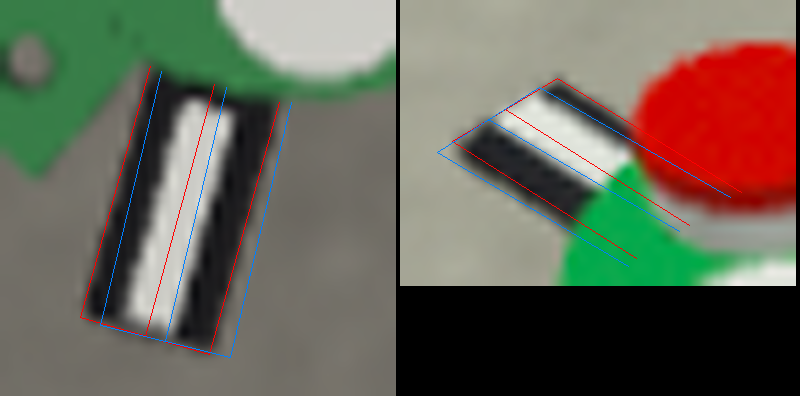

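In the left panel (top view) the front line at 163.0° fits the tongue and stripe. The scene panel agrees to within about 1°. The remaining turn is about -7.2°.

Run:
```python
from swing import *
from fit import fit
C=np.array([.554,.0975])
T=np.array(ctrl.get_ee_pos()); a0=np.degrees(np.arctan2(T[1]-C[1],T[0]-C[0]))
swing(C,0,a0-7.2,.2491,3,v=.02)
ctrl.pause(.3)
ss=snap("scene"); r=fit(ss,ss["img"],[.555,.0957,163.5]); print(r.x,r.fun,a0)
r=fit(ss,ss["img"],[.555,.0957,163.5],[0,1,2]); print(r.x,r.fun)
print(ctrl.get_contact_force(),ctrl.get_finger_gap(),ctrl.get_ee_pos())
s=ss["img"]; cv2.imwrite("pics/f_scene.png",cv2.resize(s[110:240,180:310],None,fx=4.5,fy=4.5,interpolation=cv2.INTER_CUBIC))
s=snap("top")["img"]; cv2.imwrite("pics/f_top.png",s)
```

```text
33.8 r 0.1116 Fr 0.9 Ft -0.1 Fz 7.1 z 0.2491 False 22.07
31.4 r 0.1116 Fr -0.5 Ft -0.1 Fz 7.3 z 0.2491 False 22.45
29.0 r 0.1116 Fr 0.1 Ft 0.2 Fz 7.4 z 0.2491 False 22.83
[5.55166096e-01 9.57751915e-02 1.63601865e+02] -125.39447021484375 36.1737179524963
[5.55500471e-01 9.56404854e-02 1.63293066e+02] -100.6402587890625
[0.80519611 0.45108336 7.04141884] 0.016312637749215483 [0.650917   0.15151448 0.24913044]
```

View pics/f_scene.png

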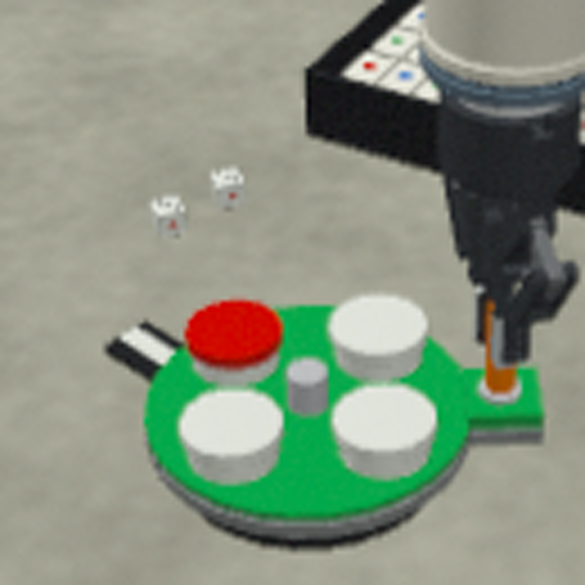

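View pics/f_top.png

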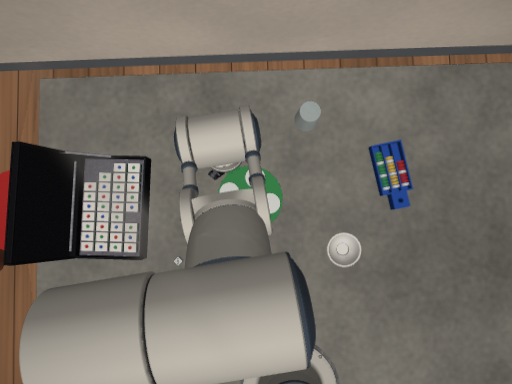

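The scene crop shows the red lid at (233,330) in line with the stripe and hub, and the collar flush on the ear at (500,388). Nothing else has moved. The lid fit gives 163.2–163.6° against a front of 163.0–163.3°, so I'll hand in.

Run:
```python
from h import *
print(ctrl.get_finger_gap(),ctrl.get_contact_force(),np.abs(ctrl.get_joint_vel()).max(),ctrl.get_clock())
print(ctrl.hand_in())
```

```text
0.01669510456990065 [0.91595291 0.79424864 7.15204207] 0.0009786804778793225 23.2333
the job is handed in; nothing more can be done
None
```

The job is handed in. I took the pin from the tray socket, pushed it home through both ears, and swung the carousel about 109.5° clockwise by the handle. The red jar now stands at the front stripe. The handle was still gripped at hand-in (finger gap 16.7 mm), with the arm at rest at 23.2 s of the 56 s allowed.

**Last checks:**
- **Pin:** the collar shows flush on the green ear, with the TCP at the fully-home height and about 7 N of downward push.
- **Carousel:** the red jar is at about 163.2–163.6°, against a measured front of about 163.0–163.3°. That leaves an error of roughly 0.1–0.5°.
- **Bystanders:** the dice, ashtray and tumbler look unmoved in the last pictures, though one die is hidden in the top view.

**What disagreed:**
- **Cameras:** the two cameras differed by about 4.5 mm on where the carousel stands. I settled this by comparing the pin with the hole directly in the scene picture, and the pin then went in without trouble.
- **Front angle:** the top camera could not see the red lid at the end because the arm was in the way. The final angle therefore rests on the scene camera and the arm's own position, which differ by about 0.5°. An automatic fit of the black tongue in the scene picture gave an angle about 2.5° higher. I discounted it because an overlay on the picture matched 163–164°.

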